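# Place a boxed coil on a circuit board with tongs

### The arm

A 6-joint arm with a two-finger parallel gripper is mounted at the origin on the work surface. World frame = base frame: x ahead of the robot, y to its left, z up, the work surface at z = 0. Lengths are in mm, angles in rad, forces in N, time in s.
With the tool pointing down it reaches from about 425 to 950 mm from the base axis. Payload 14.7 kg.
Tool frame: the origin (TCP) lies between the finger pads, 19 mm behind the fingertips; this is the grasp point; z points along the fingers, y is the line along which they close (so a half turn about z gives the same grasp; the last joint's range is limited). The gripper opens to 85 mm and grips with 20 to 120 N. Pads are 22 mm wide; open, the fingers measure 114 mm over their backs; the gripper's body (76 mm by 85 mm) begins 54 mm behind the grasp point. The pads swing forward as they close: fully open they stand 13 mm farther back than shut.
Start: joints at [1.174, 0.48, 1.596, -0, 1.065, -0.047], TCP at [222.737, 610.639, 249.997] pointing down, gripper open.
Joint ranges: [-2.75, 2.75], [-0.82, 2.05], [0.23, 2.67], [-1.56, 4.7], [0.09, 2.69], [-2.92, 2.92]. Speed limits (rad/s): [1.89, 1.89, 2.39, 3.01, 3.01, 3.01].

### API

Orientations are given as [roll, pitch, yaw] about the fixed x, y, z axes, in that order (R = Rz(yaw) Ry(pitch) Rx(roll)).
In Python, from station import manip, vision gives the robot as it stands.
- The arm moves only by the tool move_arm, never from a script. Its argument "rows" is one flat list of numbers, 4 for each row, row after row: the shift along the tool's x, y, z in units of 25 mm (1.0 is 25 mm), then the turn about the tool's z in units of 5 degrees (1.0 is 5 degrees). A call has 1 to 10 rows; each row shifts and turns the commanded pose from where the row before left it, along the tool's axes as they then stand; what a row does not reach is not made up. A row lasts 1/12 s, in which the tool goes at most 41.7 mm and 7.16 degrees, less where a joint would pass 70% of its speed; a pose out of reach is approached as far as the arm can. A call is refused whole if a number of a shift passes 1 or a number of a turn 1, either way. A call with a gripper value outside its range is refused whole. "fingers" is the opening, from 0 (shut) to 1 (fully open), set as the call begins (left out, the last holds). The fingers move at their own pace and stop on an object; the grip force is fixed at half the most. Time passes only in rows, so rows that do not move let the fingers close. It gives the time, the measured TCP pose, the force, the opening and the grip force at its end, in the units of the state.
- manip.sense(): the state, without advancing time (a new reading comes with each control period).
- vision.grab_frame(name): name is "scene" or "side" or "wrist"; returns the picture (384x512x3 uint8, red, green, blue); there is no depth.
- vision.get_calibration(name): a dict with "camera_matrix" (3x3 intrinsics, pixels), "origin" and "rotation" of the camera in the world. Camera axes: x right, y down, z forward; pixel columns grow to the right and rows downward; lengths in mm; the calibration is good to about 2 mm. A picture is of the moment at which its call begins: read the wrist's pose just before it. get_calibration takes no time and is no camera call; for the wrist camera it gives the pose at the moment of the call.
- manip.job_done(): hands the job in; it is judged then, once.
Trained networks look in the newest picture that a camera, given by its name, has taken for a name from the list of things; names that differ only in an ending like _2 or _b are one class to them, and where a whole thing is asked for, a point or a joint stands for the part that bears it (a point fixed in the world has none). Each returns a list of dicts, best first, with "conf" (0 to 1); they miss things now and then, are a little off and sometimes report something else, mostly with a low value. They report only what shows in the picture. A call takes as long as a camera call. They do not tell look-alikes from the thing itself.
- vision.outline_of(camera, thing): "region" (384x512 bool, what is visible of it) and "extent" ([centre column, centre row, width, height] in pixels, round what is visible of it).
The state is a dict: "clock": time; "joint_pos": joint angles; "joint_velocities": joint speeds; "joint_efforts": joint torques, N m; "ee_pos": TCP position; "tool_rot": TCP orientation; "contact_force": force on the tool from outside, world axes, zero at the start; "torque": the same for the moment, N m; "width": finger opening in mm; "finger_force": force on a finger pad.
Only numpy, scipy, OpenCV 4.12 (cv2) and the standard library are available. Lean on these libraries where they do the work, as an engineer would, in place of code of your own. Each camera call takes 0.05 s, during which the arm holds its last target. There are 200 camera calls.

### The job

Press the tilted board holder down until the board lies level. Then, with the sprung tongs only (never the fingers), take the yellow coil out of the black carrier, set it down on the green mat and let go, take it again across its narrow width, and lay it without dropping it on the white outline between the two heat sinks, long side running from one heat sink to the other. Finally stand the tongs back in their stand; leave the other coils and everything else on the bench where they are.

Things in the scene. Friction and masses are not known exactly. Their poses are not given: they have to be found in the camera images.
- tongs: Sprung steel tongs, 64 g, 130 mm tall, standing tips down in the stand. Origin: midway between the tips 1 mm below the tip ends (tongs open); z up along the tongs, y the opening direction (half a turn about z: the same). Two mirrored legs, 12 mm wide, 4 mm thick, hinge 125 mm above the tips at y = +-10 mm, under a bridge 28 mm long in y, top at 129 mm. Tip faces 50 mm apart when relaxed.
- tongs_grip (a point): Point midway between the tongs' red grip pads, 82 mm above the tips, axes as the tongs: put the TCP here, tool down, fingers either side along y (6 mm stays free under the gripper body). Pads 20 mm wide, 16 mm tall, outer faces 62 mm apart relaxed. The spring pushes each pad out with 6 N relaxed, 11 N with tips 14 mm apart. Opened past 62 mm, the gripper drops the tongs.
- leg_a (a joint): Closing angle of a tong leg, rad; the other mirrors it. 0 relaxed (tips 50 mm apart), stop at 0.19; tip gap in mm = 50 - 250 x angle. 1 mm less between the pads brings the tips 2.9 mm closer: pads 58 mm apart = tips 38 mm (0.048, good for carrying the open tongs), pads 52 mm = tips 20 mm and parallel.
- stand: Fixed aluminium stand for the tongs on a black foot 70 x 100 mm: an upright open pocket, 17 mm (x) by 70 mm (y) inside, rim 45 mm above the bench. Origin: underside centre, x and y along the pocket's narrow and long directions.
- stand_floor (a point): Centre of the pocket's inner floor, 40 mm below its rim, axes as the stand; the tongs' tips stand on it with the tongs' y along the pocket's y (either way round).
- carrier: Fixed black parts carrier, 100 x 104 mm, with three lanes along its x, open at both ends: each 20 mm wide, centre lines at y = -30, 0, +30 mm, floor 4 mm above the bench; ribs between them 10 mm thick, tops 24 mm above the bench. One coil lies in each lane. Origin: underside centre.
- coil: The yellow boxed coil to be moved, a block 26 mm long (its x), 14 mm wide (y), 18 mm high, about 30 g. Origin: centre of its underside, z up. It lies in one of the three lanes, length along the lane, so there the tongs reach only its two ends.
- coil_blue: A blue coil of the same size in another lane; leave it.
- coil_grey: A grey coil of the same size in another lane; leave it.
- mat: Fixed green put-down mat, 120 x 100 mm, 3 mm thick, empty. Origin: underside centre.
- tilt (a joint): Tilt of the circuit board, rad: 0 is level, on its stop; positive = far edge raised (starts 0.3 to 0.55). The hinge is stiff by friction and stays where it is left; pressing the red tab down takes 1 to 4 N.
- tab (a point): Top of the red tab (20 x 40 mm) at the middle of the board's far edge, to press down; 151 mm from the hinge in the board's x. 30 mm above the bench when the board is level.
- landing (a point): Centre of the white outline (20 x 32 mm) on the board's upper face, 30 mm above the bench when level; x from the near hinge edge (60 mm away) to the far edge, y across, z out of the face. Grey heat sinks 32 mm high (24 mm in x, 22 in y) stand at y = +-27 mm, 32 mm clear between them: the coil's length goes along y, and the tongs have room only along x (30 mm either side of centre).
- holder: Fixed aluminium base of the board holder, 170 x 180 mm; its origin lies on the bench, below the board's hinge line at the near edge; x towards the far edge.
- spray: Bystander: spray can, 66 mm across, 190 mm high.
- jar: Bystander: amber jar, 48 mm across, 60 mm high.
- spool: Bystander: metal spool, 52 mm across, 40 mm high.
- driver: Bystander: screwdriver lying on the bench.
There are look-alikes about, which are no part of the job. Of the things shaped like the holder, the aluminium one is meant.

How it is judged (in metres and radians):
On the way, in this order (a step that is already met when the one before it is completed fails the run):
1. the board is level (tilt under 0.03 rad) while the coil still lies in the carrier (value of joint tilt below 0.03 rad and distance of coil from where it was at the start of the episode below 0.03 m), for 0.2 s.
2. the coil stands on the green mat, let go by the tongs (contact force between coil and tongs below 0.01 N and x of coil in the frame of mat between -0.06 and 0.06 m and y of coil in the frame of mat between -0.05 and 0.05 m and z of coil in the frame of mat between -0.006 and 0.006 m and contact force between coil and mat above 0.05 N and angle between coil's own z axis and vertical below 0.1 rad), for 0.1 s.
3. the coil lies on the outline between the heat sinks (x of coil in the frame of landing between -0.005 and 0.005 m and y of coil in the frame of landing between -0.005 and 0.005 m and z of coil in the frame of landing between -0.003 and 0.003 m and angle between the x axis of coil and the y axis of landing, either way round below 0.17 rad and angle between coil's own z axis and vertical below 0.1 rad), for 0.1 s.
At the end, for the whole second after the job is handed in: Board level (0.03 rad); yellow coil flat on the board, within 5 mm of the outline centre in x and y and 0.17 rad of the line between the heat sinks, free of the tongs; tongs standing on the floor of their stand, within 12 mm of its centre and 0.2 rad of upright; all at rest (all of step 3 and value of joint tilt below 0.03 rad and contact force between coil and tongs below 0.01 N and horizontal distance between tongs and stand_floor below 0.012 m and z of tongs in the frame of stand_floor below 0.006 m and angle between tongs's own z axis and vertical below 0.2 rad and linear speed of each of coil, tongs below 0.02 m/s); the robot touches nothing.
It fails at once if the gripper or arm touches the yellow coil (contact force between any of the fingers, the arm and coil above 0.3 N).
It fails at once if the yellow coil is dropped (falls freely more than about 6 mm) (contact force between coil and anything else below 0.001 N and linear speed of coil above 0.35 m/s).
It fails at once if another coil is displaced by more than 12 mm (distance of any of coil_blue, coil_grey from where it was at the start of the episode above 0.012 m).
It fails at once if a bystander on the bench is displaced by more than 30 mm (distance of any of spray, jar, spool, driver from where it was at the start of the episode above 0.03 m).
It also fails if it takes over 72 s, if anything falls off the work surface, if the arm or the gripper's body presses on something with over 40 N, if the wrist force passes 120 N, or if a joint passes its speed limit or range.

## Working session

There is one attempt and no reset: what is moved stays moved. The work goes in short steps, Python scripts to look and compute and a tool call to move; the robot and the scene stay as the last step left them, time stands still between calls to the robot, and variables do not carry over. Pictures are saved under pics/ and viewed, at most 10 in all, crops included, and the job is handed in when it is done.

Besides the shell and the picture viewer there is one more tool, called after "Request:" as a command line: name --argument value ..., lists and objects as JSON in quotes. move_arm: Moves the arm, as the interface text tells. Its arguments: {"type":"object","properties":{"rows":{"type":"array"},"fingers":{"type":"number"}},"required":["rows"]}

```bash
ls; mkdir -p pics; python3 - <<'E'
from station import manip, vision
import cv2, numpy as np
ims=[]
for c in ["scene","side"]:
    im=vision.grab_frame(c); cv2.imwrite(f"pics/{c}0.png",cv2.resize(im[:,:,::-1],(800,600),interpolation=cv2.INTER_CUBIC))
    k=vision.get_calibration(c); print(c,np.round(k["origin"]),np.round(k["rotation"],3).tolist(),np.round(k["camera_matrix"],1).tolist())
    for t in ["tongs","stand","carrier","coil","coil_blue","coil_grey","mat","tab","holder","landing","spray","jar","spool","driver"]:
        try: print(t,[(np.round(d["conf"],2),np.round(d["extent"]).tolist()) for d in vision.outline_of(c,t)][:4])
        except Exception as e: print(t,e)
E
```

```text
pics
scene [ 775.  490. 1212.] [-2.624, 0.013, 2.567] [[484.7, 0.0, 253.3], [0.0, 484.7, 195.5], [0.0, 0.0, 1.0]]
tongs [(np.float64(0.6), [345.0, 319.0, 20.0, 30.0])]
stand [(np.float64(0.63), [341.0, 330.0, 41.0, 46.0]), (np.float64(0.17), [201.0, 171.0, 78.0, 76.0])]
carrier [(np.float64(0.76), [270.0, 280.0, 48.0, 51.0])]
coil [(np.float64(0.39), [270.0, 293.0, 10.0, 7.0]), (np.float64(0.24), [167.0, 265.0, 20.0, 22.0]), (np.float64(0.21), [205.0, 160.0, 63.0, 46.0])]
coil_blue [(np.float64(0.62), [267.0, 281.0, 10.0, 5.0])]
coil_grey [(np.float64(0.46), [261.0, 273.0, 7.0, 8.0])]
mat [(np.float64(0.83), [219.0, 232.0, 56.0, 49.0])]
tab [(np.float64(0.78), [261.0, 117.0, 55.0, 51.0]), (np.float64(0.6), [202.0, 170.0, 82.0, 75.0]), (np.float64(0.59), [205.0, 160.0, 62.0, 47.0]), (np.float64(0.43), [342.0, 320.0, 19.0, 30.0])]
holder [(np.float64(0.91), [201.0, 170.0, 80.0, 74.0]), (np.float64(0.82), [261.0, 122.0, 72.0, 62.0]), (np.float64(0.4), [219.0, 231.0, 52.0, 47.0])]
landing [(np.float64(0.94), [263.0, 120.0, 60.0, 49.0]), (np.float64(0.88), [203.0, 161.0, 63.0, 40.0])]
spr
[... 645 characters left out ...]
278.0, 206.0, 46.0, 25.0])]
tab [(np.float64(0.92), [246.0, 317.0, 86.0, 71.0]), (np.float64(0.7), [310.0, 245.0, 75.0, 67.0]), (np.float64(0.26), [183.0, 140.0, 12.0, 26.0])]
holder [(np.float64(0.87), [248.0, 321.0, 103.0, 91.0]), (np.float64(0.79), [308.0, 253.0, 89.0, 83.0])]
landing [(np.float64(0.95), [308.0, 244.0, 73.0, 65.0]), (np.float64(0.72), [249.0, 314.0, 86.0, 75.0])]
spray [(np.float64(0.72), [396.0, 276.0, 48.0, 70.0])]
jar [(np.float64(0.72), [270.0, 148.0, 14.0, 22.0]), (np.float64(0.64), [397.0, 277.0, 48.0, 71.0]), (np.float64(0.61), [187.0, 159.0, 31.0, 28.0])]
spool [(np.float64(0.79), [316.0, 179.0, 20.0, 16.0])]
driver [(np.float64(0.87), [236.0, 214.0, 28.0, 19.0])]
```

View pics/scene0.png

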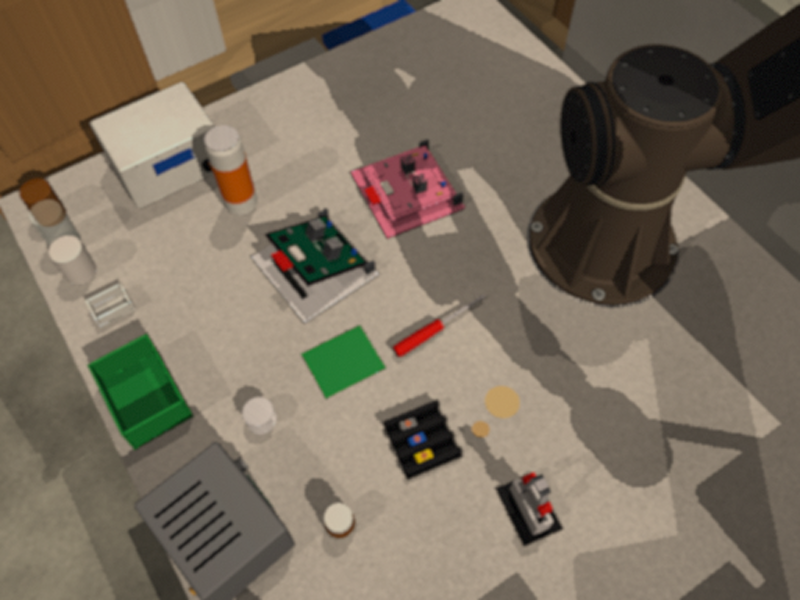

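View pics/side0.png

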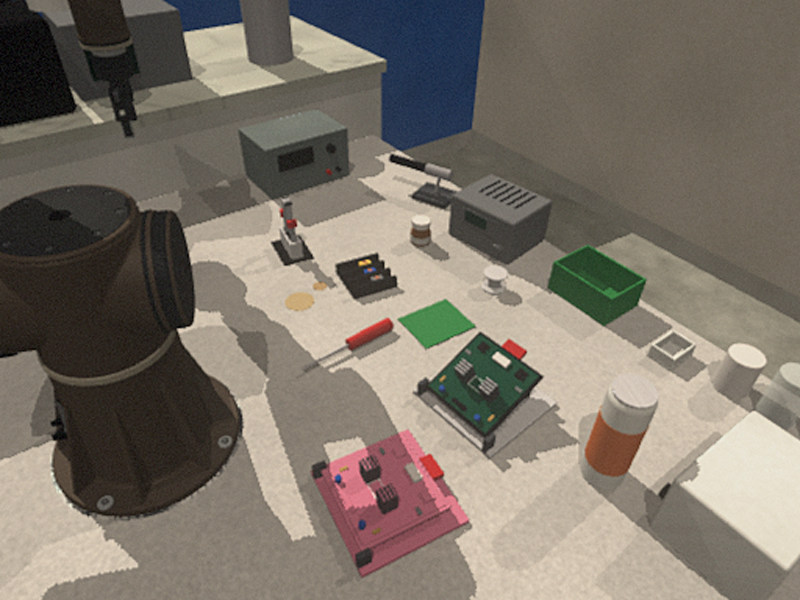

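```bash
cat > h.py <<'E'
from station import manip, vision
import cv2, numpy as np
from scipy.spatial.transform import Rotation as R
np.set_printoptions(suppress=True,precision=1,linewidth=150)
def cal(c):
    k=vision.get_calibration(c); return np.array(k["camera_matrix"]),np.array(k["origin"]),R.from_euler('xyz',k["rotation"]).as_matrix()
def proj(p,k):
    K,o,r=k; q=(np.atleast_2d(p)-o)@r@K.T; return q[:,:2]/q[:,2:]
def back(px,z,k):
    K,o,r=k; px=np.atleast_2d(px).astype(float)
    d=np.c_[px,np.ones(len(px))]@np.linalg.inv(K).T@r.T
    return o+d*((z-o[2])/d[:,2:])
def rect(mask,z,k):
    # min-area rectangle of a mask laid back on the plane z: centre, sizes, yaw(deg) of the first size
    c=max(cv2.findContours(mask.astype(np.uint8),cv2.RETR_EXTERNAL,cv2.CHAIN_APPROX_NONE)[0],key=cv2.contourArea)[:,0]
    w=back(c,z,k)[:,:2].astype(np.float32); (x,y),(a,b),t=cv2.minAreaRect(w); return np.array([x,y,a,b,t])
def col(im,lo,hi):
    return cv2.inRange(cv2.cvtColor(im,cv2.COLOR_RGB2HSV),np.array(lo),np.array(hi))
E
python3 - <<'E'
from h import *
for c in ["scene","side"]:
    im=vision.grab_frame(c);k=cal(c)
    print(c)
    for t,z in [("mat",3),("carrier",24),("holder",20),("stand",0),("spray",100),("spool",20),("jar",30),("tongs",120),("driver",10)]:
        for d in vision.outline_of(c,t)[:2]: print(t,round(d["conf"],2),rect(d["region"],z,k),back([d["extent"][:2]],z,k)[0])
    red=col(im,(0,170,110),(6,255,255))|col(im,(174,170,110),(180,255,255))
    n,l,s,ce=cv2.connectedComponentsWithStats(red)
    for i in range(1,n):
        if s[i,4]>8: print("red",ce[i],s[i,2:5],back(ce[i],80,k)[0], rect(l==i,80,k)[4])
    y=col(im,(20,150,120),(35,255,255));n,l,s,ce=cv2.connectedComponentsWithStats(y)
    for i in range(1,n):
        if s[i,4]>8: print("yel",ce[i],s[i,2:5],back(ce[i],22,k)[0])
E
```

```text
scene
mat 0.72 [552.  -53.9 101.  119.4  86. ] [553.2 -55.4   3. ]
carrier 0.72 [518.6 148.6 109.6 104.1  79.9] [518.5 144.6  24. ]
holder 0.7 [ 496.8 -257.   178.1  210.6    5.2] [ 497.2 -235.7   20. ]
stand 0.76 [438.8 330.5 101.2  69.6  81.7] [440.3 341.3   0. ]
spray 0.77 [ 540.1 -471.2  229.7   69.8   77.4] [ 539.2 -473.6  100. ]
spool 0.82 [724.2 -35.9  47.6  68.2   3.1] [720.4 -34.4  20. ]
jar 0.65 [702.5 191.6  55.6  46.2  58.6] [699.6 198.3  30. ]
tongs 0.5 [447.1 341.2  69.7  37.2  76.6] [446.2 347.  120. ]
tongs 0.25 [574.6  -0.5  91.9 110.8  85.9] [576.6   2.  120. ]
driver 0.84 [370.1 -19.  199.2  30.1   3.2] [375.3 -18.7  10. ]
driver 0.22 [440.8 331.6 102.8  69.4  81.2] [440.9 332.5  10. ]
red [237.9 124.6] [11 12 80] [ 344.3 -283.9   80. ] 79.68509674072266
red [180.2 166.4] [13 12 90] [ 556.2 -248.5   80. ] 4.547613620758057
red [267.  215.9] [ 32  23 261] [440.3  13.2  80. ] 2.2764976024627686
red [338.4 304.9] [ 7  5 20] [430.1 303.8  80. ] 2.5935475826263428
red [348.5 325.3] [ 8  8 45] [440.6 354.9  80. ] 77.93820190429688
yel [270.9 291.5] [11  8 52] [534.3 173.
[... 303 characters left out ...]
5.   176.7   80.2] [ 236.4 -329.4   20. ]
stand 0.66 [441.4 355.9 146.5  68.3  77.9] [433.3 344.7   0. ]
spray 0.82 [ 552.  -462.1  231.9   71.6   20.5] [ 540.2 -474.7  100. ]
spray 0.73 [427.2 314.9 189.6  30.1  68.2] [422.2 302.9 100. ]
spool 0.54 [724.3 -33.8  99.   47.9  39.8] [726.9 -32.8  20. ]
jar 0.48 [703.2 196.6 134.8  47.3  51.2] [695.4 189.2  30. ]
tongs 0.47 [413.1 285.2 171.5  27.4  69.8] [408.2 285.6 120. ]
driver 0.72 [418.3 -10.3 111.   34.2   1.8] [381.8 -18.5  10. ]
red [236.2 210.8] [29 15 73] [381.9 -66.7  80. ] 1.6961309909820557
red [328.9 223.2] [15 12 84] [ 556.3 -248.8   80. ] 5.104177951812744
red [275.9 298.1] [ 15  15 110] [ 295.6 -347.5   80. ] 82.10985565185547
```

```bash
python3 - <<'E'
from h import *
s=manip.sense(); print(s["ee_pos"],s["tool_rot"],s["width"],s["contact_force"],s["clock"])
K,o,r=cal("wrist"); T=R.from_euler('xyz',s["tool_rot"]).as_matrix()
print(K,o,"cam in tool",T.T@(o-np.array(s["ee_pos"])),(T.T@r))
print("tool axes x",T[:,0],"y",T[:,1])
E
```

```text
[222.7 610.6 250. ] [-3.1 -0.   2.8] 85.44199204367904 [ 0.4 -0.6  0.5] 2.5
[[328.6   0.  255.2]
 [  0.  328.6 194. ]
 [  0.    0.    1. ]] [153.3 635.4 373.9] cam in tool [  73.7   -0.5 -123.9] [[ 0.  -1.  -0.3]
 [ 1.   0.   0. ]
 [-0.  -0.3  1. ]]
tool axes x [-0.9  0.3  0. ] y [ 0.3  0.9 -0. ]
```

```bash
cat >> h.py <<'E'
def plan(target,yaw=None):
    "units to shift (now axes) to target TCP; and turn units to bring tool y to yaw deg"
    s=manip.sense(); T=R.from_euler('xyz',s["tool_rot"]).as_matrix(); p=np.array(s["ee_pos"])
    y0=np.degrees(np.arctan2(T[1,1],T[0,1])); d=T.T@(np.array(target)-p)/25
    np.set_printoptions(suppress=True,precision=3)
    print("at",p.round(1),"yaw",y0.round(2),"tilt",T[:,2].round(3),"shift units",d, "len",np.linalg.norm(d).round(2), "turn units", None if yaw is None else (-((yaw-y0+90)%180-90)/5).round(2),"t",round(s["clock"],2),"w",round(s["width"],1))
E
python3 -c "
from h import *
plan([435.5,329.5,250],78)"
```

```text
at [222.7 610.6 250. ] yaw 69.96 tilt [-0. -0. -1.] shift units [-11.849  -7.646  -0.   ] len 14.1 turn units -1.61 t 2.5 w 85.4
```

Request:
move_arm --rows '[-1,-0.65,0,0,-1,-0.65,0,0,-1,-0.65,0,0,-1,-0.65,0,0,-1,-0.65,0,0,-1,-0.65,0,0,-1,-0.65,0,0,-1,-0.65,0,0,-1,-0.65,0,0,-1,-0.65,0,0]'

```text
clock: 3.33
ee_pos: [402.6, 371.1, 250.2]
tool_rot: [3.141, 0.0, 2.792]
contact_force: [0.5, -0.3, -0.0]
width: 85.7
finger_force: 0.0
```

Request:
move_arm --rows '[-1,-0.6,0,-0.8,-0.8,-0.5,0,-0.8,0,0,0,0,0,0,0,0]'

```text
clock: 3.67
ee_pos: [436.8, 331.3, 250.1]
tool_rot: [3.141, 0.0, 2.929]
contact_force: [-0.9, 0.1, 0.6]
width: 85.5
finger_force: 0.0
```

```bash
cat >> h.py <<'E'
def shot(c,name,save=True):
    k=cal(c); im=vision.grab_frame(c)
    if save: cv2.imwrite(f"pics/{name}.png",cv2.resize(im[:,:,::-1],(800,600),interpolation=cv2.INTER_CUBIC))
    np.save(f"pics/{name}.npy",im)
    np.savez(f"pics/{name}.cal.npz",K=k[0],o=k[1],r=k[2]); return im,k
E
python3 - <<'E'
from h import *
plan([435.5,329.5,250],78)
im,k=shot("wrist","w_stand")
E
```

```text
at [436.8 331.3 250.1] yaw 77.81 tilt [ 0.  0. -1.] shift units [ 0.035 -0.08   0.004] len 0.09 turn units -0.04 t 3.67 w 85.5
```

View pics/w_stand.png

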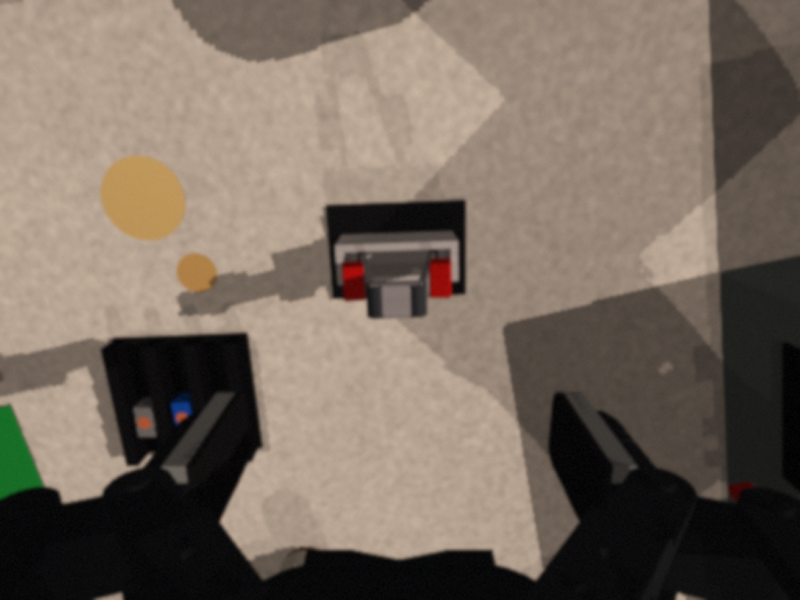

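```bash
python3 - <<'E'
from h import *
s=manip.sense(); im=np.load("pics/w_stand.npy"); c=np.load("pics/w_stand.cal.npz"); k=(c["K"],c["o"],c["r"])
red=col(im,(0,150,90),(8,255,255))|col(im,(172,150,90),(180,255,255))
red[:,400:]=0
n,l,st,ce=cv2.connectedComponentsWithStats(red); P=[]
for i in range(1,n):
    if st[i,4]>60: print(ce[i],st[i],back(ce[i],92,k)[0]);P.append((l==i))
x=[back([[p.nonzero()[1].mean(),p.nonzero()[0].min()]],95,k)[0] for p in P]; print("top-edge back row",x)
for sgn,a in ((min,0),(max,1)):pass
u=[min(p.nonzero()[1].min() for p in P),max(p.nonzero()[1].max()+1 for p in P)]
r=np.mean([p.nonzero()[0].min()+3 for p in P]); e=back([[u[0],r],[u[1],r]],95,k); print("outer",e,np.linalg.norm(e[0]-e[1]),e.mean(0),np.degrees(np.arctan2(*(e[1]-e[0])[1::-1])))
# foot: dark region around
dark=(im.max(2)<60).astype(np.uint8); roi=np.zeros_like(dark); roi[110:215,195:315]=1
m=dark*roi; pts=np.argwhere(m)[:,::-1]; hull=cv2.convexHull(pts.astype(np.int32))
w=back(hull[:,0],5,k)[:,:2].astype(np.float32); print("foot",cv2.minAreaRect(w))
# bridge top: light grey patch
for d in vision.outline_of("wrist","tongs")[:1]: print("tongs",d["conf"],d["extent"])
for d in vision.outline_of("wrist","stand")[:1]: print("stand",d["conf"],d["extent"],rect(d["region"],5,k))
for d in vision.outline_of("wrist","carrier")[:1]: print("carrier",d["conf"],d["extent"],rect(d["region"],24,k))
E
```

```text
[281.5 178.4] [275 166  15  24 306] [439.2 354.2  92. ]
[225.3 173.9] [219 169  14  12 135] [424.8 306.6  92. ]
top-edge back row [array([427.5, 356.2,  95. ]), array([419.9, 308.1,  95. ])]
outer [[420.  302.4  95. ]
 [433.  362.7  95. ]] 61.6573898079738 [426.5 332.5  95. ] 77.84528184732982
foot ((441.9414367675781, 327.8697509765625), (97.3400650024414, 83.87220764160156), 79.92587280273438)
tongs 0.86 [255.5, 181.7, 68.7, 45.3]
stand 0.89 [254.0, 158.7, 88.3, 64.5] [433.6 329.6  99.2  70.8  80. ]
carrier 0.93 [115.8, 254.4, 105.0, 84.4] [508.2 149.6 110.5 106.4  80.6]
```

```bash
python3 - <<'E'
from h import *
im=np.load("pics/w_stand.npy"); c=np.load("pics/w_stand.cal.npz"); k=(c["K"],c["o"],c["r"])
q=np.array([[327,206],[465,201],[466,293],[331,298]])*.64
for z in (0,5):
    w=back(q,z,k)[:,:2]; print(z,"foot",w.mean(0),np.linalg.norm(w-np.roll(w,-1,0),axis=1),[np.degrees(np.arctan2(*(w[b]-w[a])[::-1])) for a,b in((0,1),(3,2))])
red=col(im,(0,150,70),(8,255,255))|col(im,(172,150,70),(180,255,255)); red[:,320:]=0
ax=np.array([np.cos(np.radians(-12)),np.sin(np.radians(-12)),0])
for sl in (slice(270,300),slice(215,240)):
    rr=red[:,sl].any(1).nonzero()[0]; cc=red[:,sl].any(0).nonzero()[0]+sl.start
    cm=cc.mean(); print(rr.min(),rr.max(),"top +x edge@95",back([[cm,rr.max()+1]],95,k)[0],"bottom -x edge@79",back([[cm,rr.min()]],79,k)[0])
# bridge top z=134 : light patch
q=np.array([[382,285],[411,285],[411,316],[384,316]])*.64
print("bridge",back(q,134,k)); 
q=np.array([[368,285],[427,285],[424,318],[370,318]])*.64
print("bridge outer",back(q,134,k),back(q,134,k).mean(0))
c=im[160:215,225:290]; cv2.imwrite("pics/crop_tongs.png",cv2.resize(c[:,:,::-1],None,fx=10,fy=10,interpolation=cv2.INTER_CUBIC))
E
```

```text
0 foot [436. 330.] [ 99.3  68.7 102.4  69. ] [np.float64(79.8991969681861), np.float64(80.04934738076572)]
5 foot [435.  330.2] [ 97.9  67.8 101.   68.1] [np.float64(79.89919696818608), np.float64(80.04934738076574)]
165 189 top +x edge@95 [448.8 352.1  95. ] bottom -x edge@79 [430.2 356.9  79. ]
167 191 top +x edge@95 [440.1 303.3  95. ] bottom -x edge@79 [421.3 306.5  79. ]
bridge [[425.2 325.1 134. ]
 [428.2 338.8 134. ]
 [443.6 335.6 134. ]
 [440.8 322.6 134. ]]
bridge outer [[423.8 318.5 134. ]
 [429.8 346.4 134. ]
 [446.  341.7 134. ]
 [440.4 315.6 134. ]] [435.  330.5 134. ]
```

View pics/crop_tongs.png

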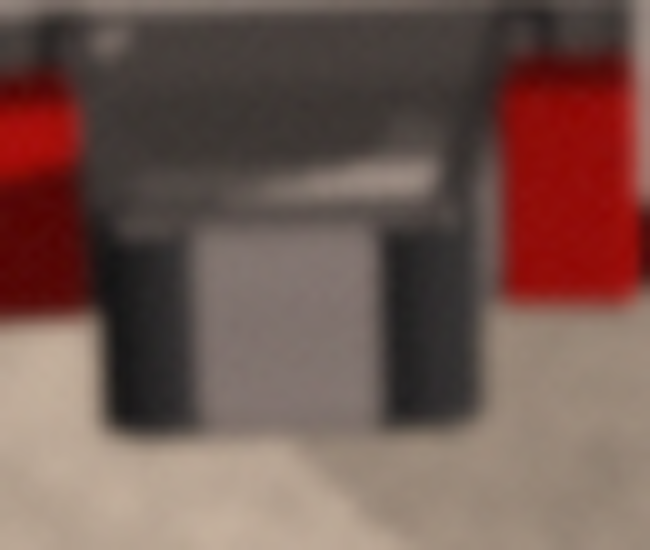

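```bash
python3 - <<'E'
from h import *
plan([515,146,250],78)
plan([560,-248,250],78)
E
```

```text
at [435.5 332.8 250. ] yaw 77.97 tilt [-0.  0. -1.] shift units [-4.669 -6.643 -0.001] len 8.12 turn units -0.01 t 3.87 w 85.0
at [435.5 332.8 250. ] yaw 77.97 tilt [-0.  0. -1.] shift units [ -9.714 -21.682  -0.003] len 23.76 turn units -0.01 t 3.87 w 85.0
```

Request:
move_arm --rows '[-0.65,-0.95,0,0,-0.65,-0.95,0,0,-0.65,-0.95,0,0,-0.65,-0.95,0,0,-0.65,-0.95,0,0,-0.65,-0.95,0,0,-0.65,-0.95,0,0,0,0,0,0,0,0,0,0]'

```text
clock: 4.62
ee_pos: [512.8, 145.4, 250.0]
tool_rot: [3.142, -0.0, 2.93]
contact_force: [-0.1, 0.3, -0.5]
width: 85.4
finger_force: 0.0
```

```bash
python3 - <<'E'
from h import *
plan([510,-262,270],85)
for i in range(3): print(np.array(manip.sense()["ee_pos"]))
im,k=shot("wrist","w_carr")
for t,z in (("carrier",24),("mat",3)):
  for d in vision.outline_of("wrist",t)[:2]: print(t,d["conf"],d["extent"],rect(d["region"],z,k))
for t in ("coil","coil_blue","coil_grey"):
  for d in vision.outline_of("wrist",t)[:2]: print(t,d["conf"],d["extent"],rect(d["region"],22,k))
y=col(im,(20,130,100),(35,255,255));n,l,s,ce=cv2.connectedComponentsWithStats(y)
for i in range(1,n):
    if s[i,4]>40: print("yel",ce[i],s[i],rect(l==i,22,k))
E
```

```text
at [512.8 145.4 250. ] yaw 77.86 tilt [-0.  0. -1.] shift units [ -3.319 -15.956  -0.802] len 16.32 turn units -1.43 t 4.62 w 85.4
[512.769 145.429 249.99 ]
[512.769 145.429 249.99 ]
[512.769 145.429 249.99 ]
carrier 0.81 [250.5, 164.8, 94.7, 95.5] [512.73  142.584  99.984 102.853  80.126]
mat 0.93 [98.0, 222.6, 101.7, 101.3] [547.653 -54.453 101.724 120.517  86.232]
mat 0.42 [324.9, 308.6, 50.7, 59.4] [724.109 193.313  96.316  52.808   5.523]
coil 0.54 [282.4, 173.1, 11.3, 27.1] [527.845 171.46   14.28   29.408  79.569]
coil_blue 0.88 [255.8, 172.7, 11.6, 24.6] [522.071 142.364  14.31   28.202  78.201]
coil_grey 0.83 [226.2, 175.9, 14.2, 23.9] [518.701 113.267  15.407  27.324  76.883]
yel [281.962 173.816] [275 162  15  25 261] [529.018 171.834  14.935  27.846  82.632]
```

View pics/w_carr.png

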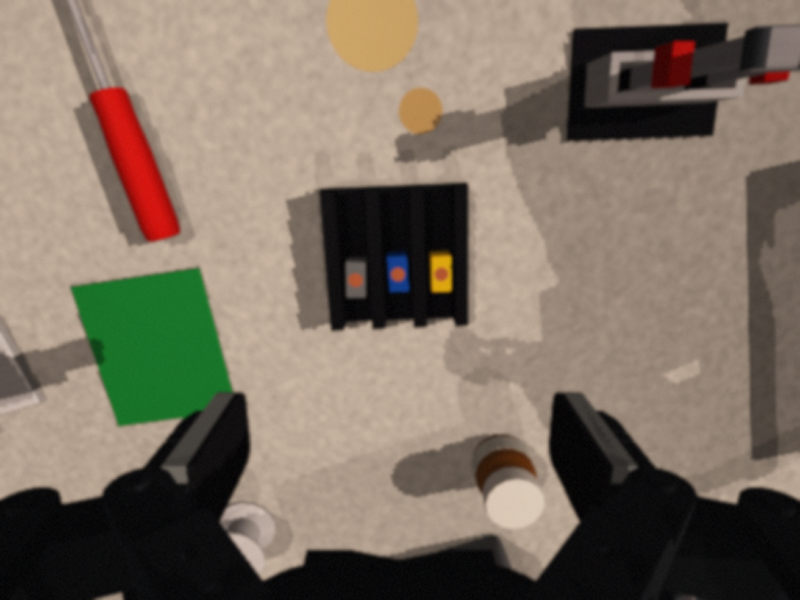

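Request:
move_arm --rows '[-0.21,-1,0,0,-0.21,-1,0,0,-0.21,-1,0,0,-0.21,-1,0,0,-0.21,-1,0,0,-0.21,-1,0,0,-0.21,-1,0,0,-0.21,-1,0,0,-0.21,-1,0,0,-0.21,-1,0,0]' --fingers 0

```text
clock: 5.75
ee_pos: [511.7, -110.2, 250.1]
tool_rot: [3.142, 0.0, 2.932]
contact_force: [0.9, 0.6, -0.9]
width: 0.1
finger_force: 0.0
```

Request:
move_arm --rows '[-0.21,-1,0,-0.5,-0.21,-1,0,-0.5,-0.21,-1,0,-0.5,-0.21,-1,0,0,-0.21,-1,0,0,0,0,0,0,0,0,0,0]'

```text
clock: 6.33
ee_pos: [521.5, -237.3, 249.8]
tool_rot: [3.141, -0.0, 3.061]
contact_force: [-1.7, -0.0, 0.5]
width: -0.5
finger_force: 0.0
```

```bash
python3 - <<'E'
from h import *
im,k=shot("wrist","w_board"); plan([563,-248,120],85)
for d in vision.outline_of("wrist","mat")[:1]: print("mat",d["conf"],d["extent"],rect(d["region"],3,k))
red=col(im,(0,150,90),(8,255,255))|col(im,(172,150,90),(180,255,255)); n,l,s,ce=cv2.connectedComponentsWithStats(red)
for i in range(1,n):
    if s[i,4]>60: print("red",ce[i],s[i],back(ce[i],80,k)[0],rect(l==i,80,k))
E
```

```text
at [ 521.3 -236.3  249.7] yaw 85.44 tilt [-0.001  0.001 -1.   ] shift units [-1.704 -0.334  5.188] len 5.47 turn units 0.09 t 6.38 w -0.2
mat 0.87 [416.6, 172.4, 100.2, 104.3] [547.89  -56.178 101.942 121.184  86.689]
red [467.372  47.185] [ 452    0   30   95 2352] [424.863 -54.761  80.   ] [425.785 -54.565  72.993  21.5     1.37 ]
red [244.707 211.967] [223 199  44  27 897] [ 553.769 -250.162   80.   ] [ 553.88  -250.225   21.623   40.188    4.446]
```

Request:
move_arm --rows '[-0.4,-0.1,0.9,0,-0.4,-0.1,0.9,0,-0.4,-0.1,0.9,0,-0.4,-0.07,0.9,0,0,0,0.8,0,0,0,0.8,0,0,0,0.6,0,0,0,0.6,0,0,0,0,0]'

```text
clock: 7.18
ee_pos: [559.4, -247.1, 87.6]
tool_rot: [3.14, -0.003, 3.064]
contact_force: [-1.9, 1.1, 0.1]
width: 0.3
finger_force: 0.0
```

Request:
move_arm --rows '[0,0,0.4,0,0,0,0.4,0,0,0,0.3,0,0,0,0.2,0,0,0,0,0]'

```text
clock: 7.6
ee_pos: [560.0, -248.9, 56.5]
tool_rot: [3.141, -0.001, 3.062]
contact_force: [-0.9, -0.0, 0.3]
width: -0.3
finger_force: 0.0
```

Request:
move_arm --rows '[0,0,0.15,0,0,0,0.15,0,0,0,0.1,0,0,0,0,0]'

```text
clock: 7.93
ee_pos: [560.8, -249.5, 48.5]
tool_rot: [-3.141, 0.001, 3.062]
contact_force: [-3.7, 2.1, 17.1]
width: 0.1
finger_force: 8.4
```

```bash
python3 - <<'E'
from h import *
print(manip.sense()["contact_force"])
for c in ("scene","side"):
    im,k=shot(c,c+"1")
    red=col(im,(0,170,110),(6,255,255))|col(im,(174,170,110),(180,255,255))
    n,l,s,ce=cv2.connectedComponentsWithStats(red)
    for i in range(1,n):
        if s[i,4]>8: print("red",ce[i],s[i,2:5],back(ce[i],30,k)[0])
E
```

```text
[-3.7  2.1 17.1]
red [237.9 124.6] [11 12 79] [ 325.5 -317.9   30. ]
red [180.3 180.7] [12  9 40] [ 569.9 -238.1   30. ]
red [267.  215.9] [ 31  23 259] [425.5  -7.9  30. ]
red [338.7 305.3] [ 7  6 20] [415.1 296.8  30. ]
red [348.4 325.2] [ 9  8 45] [425.7 348.7  30. ]
red [236.5 210.6] [29 15 75] [413.2 -21.4  30. ]
red [276.  298.2] [ 15  15 112] [ 319.3 -322.8   30. ]
```

Request:
move_arm --rows '[0,0,-1,0,0.2,0,-1,0,0.4,0,-1,0,0.4,0,-1,0,0.4,0,-1,0,0.4,0,-1,0,0.4,0,-1,0,0.2,0,-1,0,0,0,0,0,0,0,0,0]' --fingers 1

```text
clock: 8.87
ee_pos: [501.2, -245.0, 249.0]
tool_rot: [-3.14, 0.003, 3.062]
contact_force: [0.5, 1.1, -0.6]
width: 85.4
finger_force: 0.0
```

```bash
python3 - <<'E'
from h import *
im,k=shot("wrist","w_level"); plan([435.3,330.1,230],80)
red=col(im,(0,150,90),(8,255,255))|col(im,(172,150,90),(180,255,255)); n,l,s,ce=cv2.connectedComponentsWithStats(red)
for i in range(1,n):
    if s[i,4]>60: print("red",ce[i],s[i],rect(l==i,30,k))
for t in ("landing","holder"):
  for d in vision.outline_of("wrist",t)[:2]: print(t,d["conf"],d["extent"],rect(d["region"],30,k))
E
```

```text
at [ 500.8 -244.6  247.7] yaw 85.45 tilt [ 0.001 -0.001 -1.   ] shift units [ 4.437 22.709  0.695] len 23.15 turn units 1.09 t 8.92 w 85.5
red [476.     61.406] [ 461    7   30  107 2303] [415.816 -23.991  96.656  22.801   1.753]
red [256.422 222.026] [238 212  37  21 578] [ 565.04  -249.373   19.936   39.128    4.964]
landing 0.66 [240.5, 155.2, 153.3, 158.0] [ 496.127 -254.401  159.514  139.973    4.681]
holder 0.87 [241.4, 147.4, 182.7, 173.1] [ 490.97  -253.442  168.516  169.271    4.695]
holder 0.82 [214.4, 2.0, 78.9, 4.0] [ 344.38  -269.991   71.11     4.105   85.476]
```

View pics/w_level.png

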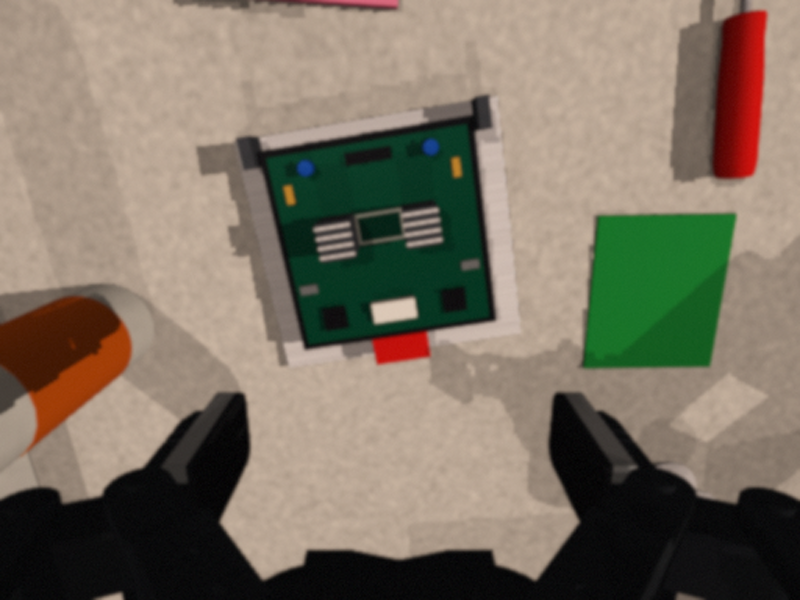

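Request:
move_arm --rows '[0.2,1,0,0,0.2,1,0,0,0.2,1,0,0,0.2,1,0,0,0.2,1,0,0,0.2,1,0,0,0.2,1,0,0,0.2,1,0,0,0.2,1,0,0,0.2,1,0,0]'

```text
clock: 9.85
ee_pos: [470.0, 9.9, 246.4]
tool_rot: [-3.142, -0.002, 3.062]
contact_force: [0.7, -0.7, -0.4]
width: 86.0
finger_force: 0.0
```

Request:
move_arm --rows '[0.2,1,0,0,0.2,1,0,0,0.2,1,0,0,0.2,1,0,0,0.2,1,0,0,0.2,1,0,0,0.2,1,0,0,0.2,1,0,0,0.2,1,0,0,0.2,1,0,0]'

```text
clock: 10.68
ee_pos: [439.9, 263.0, 246.3]
tool_rot: [-3.14, -0.002, 3.063]
contact_force: [-0.2, -0.1, 0.2]
width: 85.5
finger_force: 0.0
```

Request:
move_arm --rows '[0.2,0.9,0,0,0.2,0.9,0,0,0,0.9,0,0,0,0,0,0.6,0,0,0,0.5,0,0,0,0]'

```text
clock: 11.18
ee_pos: [435.4, 330.2, 246.1]
tool_rot: [-3.14, -0.002, 2.965]
contact_force: [-0.1, 0.4, -0.7]
width: 85.4
finger_force: 0.0
```

```bash
python3 - <<'E'
from h import *
c=np.load("pics/w_level.cal.npz"); k=(c["K"],c["o"],c["r"]); 
print(back(np.array([[354,216],[400,208],[406,237],[358,245]])*.64,30,k))
print("landing px",proj([[474.4,-257.3,30]],k)/.64)
a=np.radians(5); X=np.array([np.cos(a),np.sin(a),0]);Y=np.array([-X[1],X[0],0]); L=np.array([474.4,-257.3,62])
print("hs tops", [proj(L+sx*12*X+sy*Y,k)[0]/.64 for sy in(-38,-16,16,38) for sx in (-1,1)])
for _ in range(4):
    plan([435.3,330.1,87],80); vision.grab_frame("wrist")
im,k=shot("wrist","w_stand2")
red=col(im,(0,150,70),(8,255,255))|col(im,(172,150,70),(180,255,255))
n,l,s,ce=cv2.connectedComponentsWithStats(red)
for i in range(1,n):
    if s[i,4]>60: print("red",ce[i],s[i],[back([[ce[i][0],r]],z,k)[0] for r,z in ((s[i,1],79),(s[i,1]+s[i,3],95))],[back([[u,ce[i][1]]],95,k)[0] for u in (s[i,0],s[i,0]+s[i,2])])
E
```

```text
[[ 469.4 -272.9   30. ]
 [ 466.6 -242.    30. ]
 [ 486.1 -239.5   30. ]
 [ 489.  -272.2   30. ]]
landing px [[378.  221.7]]
hs tops [array([310.4, 220. ]), array([318.8, 258.5]), array([346.2, 213.9]), array([353.8, 252.7]), array([398.7, 205. ]), array([405.2, 244.2]), array([435.2, 198.8]), array([440.9, 238.3])]
at [435.4 330.2 246.1] yaw 79.88 tilt [-0.002 -0.001 -1.   ] shift units [-0.006  0.005  6.364] len 6.36 turn units -0.02 t 11.18 w 85.4
at [435.5 329.9 246.3] yaw 80.02 tilt [-0.002 -0.001 -1.   ] shift units [0.002 0.015 6.372] len 6.37 turn units 0.0 t 11.23 w 85.5
at [435.6 329.7 246.5] yaw 80.05 tilt [-0.001 -0.001 -1.   ] shift units [0.008 0.02  6.381] len 6.38 turn units 0.01 t 11.28 w 85.1
at [435.8 329.7 246.8] yaw 80.04 tilt [-0.001 -0.001 -1.   ] shift units [0.017 0.019 6.392] len 6.39 turn units 0.01 t 11.33 w 85.3
red [227.64  179.413] [221 168  14  24 317] [array([421.821, 306.302,  79.   ]), array([439.646, 304.039,  95.   ])] [array([427.505, 300.609,  95.   ]), array([429.596, 312.549,  95.   ])]
red [283.755 180.34 ] [277 168  15  25 347] [array([430.597, 356.413,  79.   ]), array([449.029, 352.317,  95.   ])] [array([436.688, 348.242,  95.   ]), array([438.93 , 361.045,  95.   ])]
```

Request:
move_arm --rows '[0,0,1,0,0,0,1,0,0,0,1,0,0,0,1,0,0,0,1,0,0,0,0.8,0,0,0,0.55,0,0,0,0,0]'

```text
clock: 12.1
ee_pos: [434.7, 328.8, 86.2]
tool_rot: [-3.139, -0.003, 2.967]
contact_force: [-0.1, -0.2, 0.3]
width: 85.5
finger_force: 0.0
```

Request:
move_arm --rows '[0,0,0,0,0,0,0,0,0,0,0,0,0,0,0,0,0,0,0,0]' --fingers 0.68

```text
clock: 12.52
ee_pos: [436.7, 330.5, 90.0]
tool_rot: [3.14, 0.002, 2.966]
contact_force: [0.4, 1.1, 6.1]
width: 58.1
finger_force: 5.3
```

Request:
move_arm --rows '[0,0,-0.4,0,0,0,-0.6,0,0,0,-0.8,0,0,0,-0.8,0,0,0,-0.8,0,0,0,-0.4,0,0,0,0,0,0,0,0,0]'

```text
clock: 13.18
ee_pos: [436.1, 329.9, 184.1]
tool_rot: [3.141, 0.001, 2.966]
contact_force: [0.4, -0.9, -0.9]
width: 58.5
finger_force: 7.3
```

```bash
python3 - <<'E'
from h import *
for i in range(3):
    plan([529.5,170.8,120],-10); vision.grab_frame("wrist")
im,k=shot("wrist","w_tongs")
print(manip.sense()["finger_force"],manip.sense()["contact_force"])
E
```

```text
at [436.1 329.9 184.1] yaw 79.96 tilt [ 0.001  0.001 -1.   ] shift units [-4.788 -5.618  2.564] len 7.81 turn units 17.99 t 13.18 w 58.5
at [435.7 329.7 183.3] yaw 79.96 tilt [-0. -0. -1.] shift units [-4.803 -5.604  2.533] len 7.8 turn units 17.99 t 13.23 w 58.2
at [435.5 329.5 182.8] yaw 79.96 tilt [-0.001 -0.001 -1.   ] shift units [-4.814 -5.594  2.515] len 7.8 turn units 17.99 t 13.28 w 58.1
7.332014534622431 [-0.164  0.048 -1.152]
```

View pics/w_tongs.png

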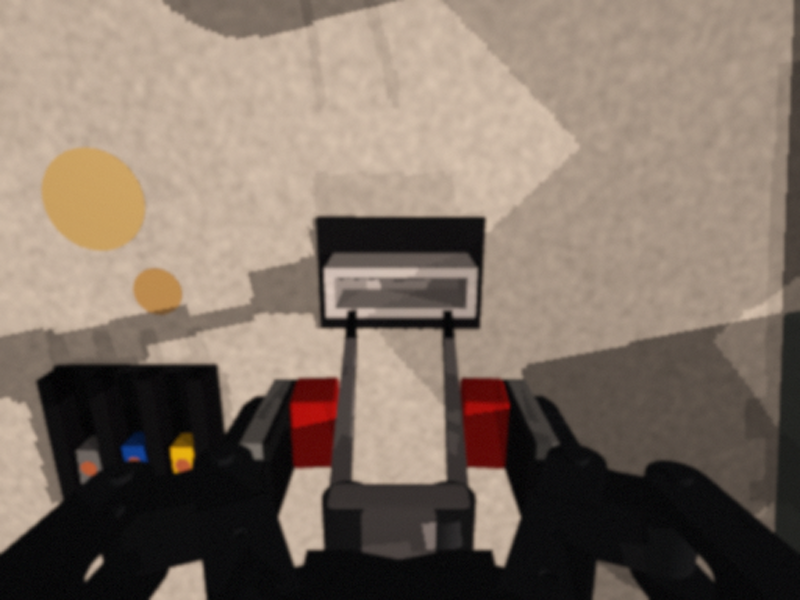

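Request:
move_arm --rows '[-0.6,-0.7,0,0,-0.6,-0.7,0,0,-0.6,-0.7,0,0,-0.6,-0.7,0,0,-0.6,-0.7,0,0,-0.6,-0.7,0,0,-0.6,-0.7,0,0,-0.6,-0.7,0,0,0,0,0,1,0,0,0,1]'

```text
clock: 14.22
ee_pos: [530.0, 169.8, 182.7]
tool_rot: [-3.141, -0.001, 2.786]
contact_force: [-0.4, -0.2, -0.9]
width: 58.0
finger_force: 7.3
```

Request:
move_arm --rows '[0,0,0,1,0,0,0,1,0,0,0,1,0,0,0,1,0,0,0,1,0,0,0,1,0,0,0,1,0,0,0,1,0,0,0,1,0,0,0,1]'

```text
clock: 15.05
ee_pos: [529.3, 171.0, 182.7]
tool_rot: [-3.14, -0.0, 1.915]
contact_force: [-0.8, -0.8, -1.2]
width: 58.0
finger_force: 7.3
```

Request:
move_arm --rows '[0,0,0,1,0,0,0,1,0,0,0,1,0,0,0,1,0,0,0,1,0,0,0,1,0,0,0,0,0,0,0,0]'

```text
clock: 15.72
ee_pos: [529.4, 171.0, 183.0]
tool_rot: [-3.14, 0.001, 1.398]
contact_force: [-0.1, -0.9, 0.8]
width: 58.2
finger_force: 7.3
```

```bash
python3 - <<'E'
from h import *
c=np.load("pics/w_tongs.cal.npz"); k0=(c["K"],c["o"],c["r"])
T=R.from_euler('xyz',[0,0,0]);
p=np.array([435.5,329.5,182.8]);a=np.radians(79.96); Y=np.array([np.cos(a),np.sin(a),0]); Z=np.array([0,0,-1.]); X=np.cross(Y,Z)
for z in (78,80,82,84,86): print(z,[(proj(p+x*X+y*Y+z*Z,k0)[0]/.64).round(1) for x in(6,-6) for y in(-19,19)])
for i in range(3):
    plan([529.5,170.8,120],-10); vision.grab_frame("wrist")
im,k=shot("wrist","w_coil")
for t in ("coil","carrier"):
  for d in vision.outline_of("wrist",t)[:2]: print(t,d["conf"],d["extent"],rect(d["region"],23,k))
y=col(im,(20,130,80),(35,255,255));n,l,s,ce=cv2.connectedComponentsWithStats(y)
for i in range(1,n):
    if s[i,4]>40: print("yel",ce[i],s[i],rect(l==i,22,k))
E
```

```text
78 [array([354.1, 318.5]), array([445.8, 318.6]), array([354.8, 345.5]), array([445. , 345.6])]
80 [array([354.5, 317. ]), array([445.4, 317.1]), array([355.2, 343.8]), array([444.6, 343.9])]
82 [array([354.9, 315.5]), array([445. , 315.6]), array([355.6, 342.1]), array([444.2, 342.2])]
84 [array([355.3, 314. ]), array([444.6, 314.1]), array([356. , 340.4]), array([443.8, 340.5])]
86 [array([355.7, 312.6]), array([444.2, 312.7]), array([356.3, 338.8]), array([443.5, 338.9])]
at [529.4 171.  183. ] yaw -9.89 tilt [-0.001 -0.    -1.   ] shift units [-0.008  0.008  2.521] len 2.52 turn units 0.02 t 15.72 w 58.2
at [529.5 171.1 183.2] yaw -9.86 tilt [-0.001 -0.    -1.   ] shift units [-0.01   0.003  2.527] len 2.53 turn units 0.03 t 15.77 w 58.4
at [529.6 171.1 183.3] yaw -9.88 tilt [-0.001 -0.    -1.   ] shift units [-0.011  0.001  2.532] len 2.53 turn units 0.02 t 15.82 w 58.3
coil 0.71 [257.8, 180.1, 26.5, 17.9] [530.978 173.014  14.681  25.106  80.146]
carrier 0.74 [241.7, 206.4, 111.9, 109.5] [515.125 146.833 105.48   99.595  80.144]
yel [255.348 178.95 ] [241 171  30  18 399] [530.25  171.474  15.696  26.13   80.146]
```

View pics/w_coil.png

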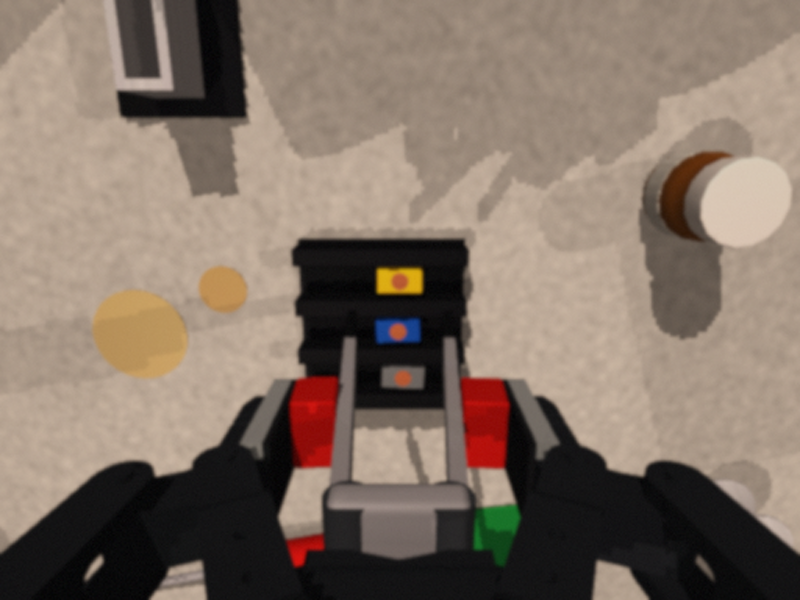

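Request:
move_arm --rows '[0,0.04,0.8,0,0,0,0.8,0,0,0,0.6,0,0,0,0.4,0,0,0,0.3,0,0,0,0.3,0,0,0,0.2,0,0,0,0,0]'

```text
clock: 16.68
ee_pos: [530.5, 170.9, 98.1]
tool_rot: [-3.141, 0.0, 1.396]
contact_force: [0.5, -0.1, -1.2]
width: 58.3
finger_force: 7.3
```

```bash
python3 - <<'E'
from h import *
for i in range(2):
    plan([530.4,170.6,88],-10)
    im,k=shot("wrist","w_coil2")
y=col(im,(20,130,60),(35,255,255));n,l,s,ce=cv2.connectedComponentsWithStats(y)
for i in range(1,n):
    if s[i,4]>40: print("yel",ce[i],s[i],rect(l==i,22,k))
S=manip.sense();print(S["contact_force"],S["finger_force"])
E
```

```text
at [530.5 170.9  98.1] yaw -10.03 tilt [-0.001 -0.    -1.   ] shift units [-0.013 -0.001  0.404] len 0.4 turn units -0.01 t 16.68 w 58.3
at [530.7 171.   98.7] yaw -10.04 tilt [-0. -0. -1.] shift units [-0.016 -0.011  0.426] len 0.43 turn units -0.01 t 16.73 w 58.4
yel [253.464 210.98 ] [233 200  42  24 742] [530.075 171.848  15.836  26.78   80.011]
[-0.001 -0.467 -0.709] 7.332125577377155
```

Request:
move_arm --rows '[0,0,0.2,0,0,0,0.2,0,0,0,0,0,0,0,0,0]'

```text
clock: 17.12
ee_pos: [530.7, 170.9, 88.6]
tool_rot: [-3.141, 0.0, 1.396]
contact_force: [0.0, -0.3, -0.1]
width: 58.1
finger_force: 7.3
```

Request:
move_arm --rows '[0,0,0,0,0,0,0,0,0,0,0,0,0,0,0,0,0,0,0,0]' --fingers 0.55

```text
clock: 17.53
ee_pos: [530.8, 171.0, 89.2]
tool_rot: [3.141, -0.0, 1.396]
contact_force: [-0.1, -0.6, 4.7]
width: 52.8
finger_force: 61.9
```

Request:
move_arm --rows '[0,0,-0.2,0,0,0,-0.3,0,0,0,-0.5,0,0,0,-0.7,0,0,0,-0.6,0,0,0,-0.4,0,0,0,0,0,0,0,0,0]'

```text
clock: 18.2
ee_pos: [531.0, 171.0, 156.7]
tool_rot: [3.141, -0.0, 1.396]
contact_force: [0.3, -1.5, -0.9]
width: 52.6
finger_force: 63.4
```

```bash
python3 - <<'E'
from h import *
im,k=shot("wrist","w_lift"); plan([549.5,-55,120],-10)
y=col(im,(20,130,50),(35,255,255));n,l,s,ce=cv2.connectedComponentsWithStats(y)
for i in range(1,n):
    if s[i,4]>40: print("yel",ce[i],s[i])
S=manip.sense();print(S["contact_force"],S["finger_force"])
E
```

```text
at [530.5 170.9 156. ] yaw -10.04 tilt [-0. -0. -1.] shift units [-8.766  2.323  1.442] len 9.18 turn units -0.01 t 18.25 w 52.8
yel [255.974 211.226] [234 198  44  31 959]
[-0.021 -0.141 -1.11 ] 63.407700061798096
```

View pics/w_lift.png

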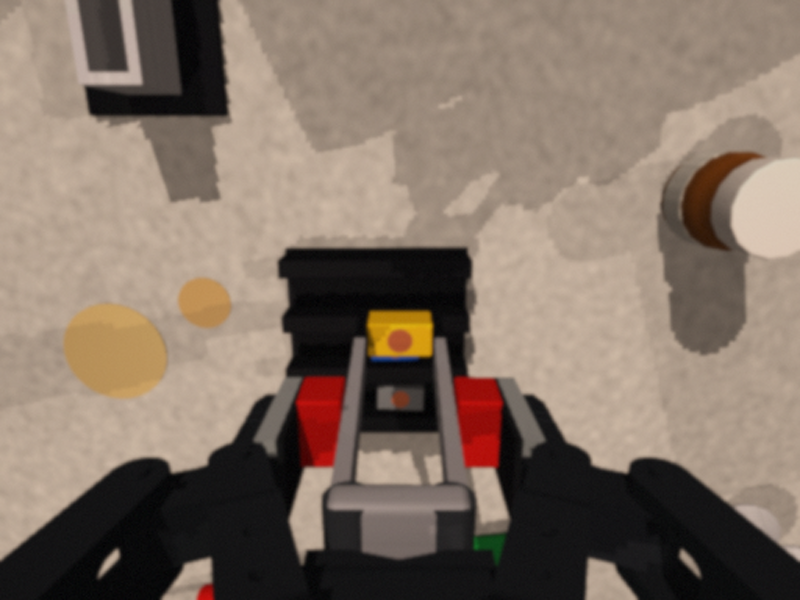

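Request:
move_arm --rows '[-0.9,0.24,0,0,-0.9,0.24,0,0,-0.9,0.24,0,0,-0.9,0.24,0,0,-0.9,0.24,0,0,-0.9,0.24,0,0,-0.9,0.24,0,0,-0.9,0.24,0,0,-0.9,0.24,0,0,-0.65,0.15,0,0]'

```text
clock: 19.08
ee_pos: [549.0, -56.2, 155.2]
tool_rot: [-3.14, 0.0, 1.395]
contact_force: [1.1, 0.1, -0.8]
width: 52.2
finger_force: 63.4
```

Request:
move_arm --rows '[0,0,0.5,0,0,0,0.6,0,0,0,0.6,0,0,0,0.4,0,0,0,0.3,0,0,0,0,0,0,0,0,0]'

```text
clock: 19.67
ee_pos: [549.2, -54.4, 95.9]
tool_rot: [-3.141, 0.0, 1.396]
contact_force: [-0.5, -0.8, -0.3]
width: 52.9
finger_force: 63.4
```

```bash
python3 - <<'E'
from h import *
for i in range(2):
    plan([549.5,-55,88],-10); im,k=shot("wrist","w_mat")
y=col(im,(20,130,50),(35,255,255));n,l,s,ce=cv2.connectedComponentsWithStats(y)
for i in range(1,n):
    if s[i,4]>40: print("yel",ce[i],s[i])
d=vision.outline_of("wrist","mat")[:1]
for e in d: print(e["conf"],e["extent"],rect(e["region"],3,k))
S=manip.sense();print(S["contact_force"],S["finger_force"])
E
```

```text
at [549.2 -54.4  95.9] yaw -10.03 tilt [-0.001  0.    -1.   ] shift units [-0.024  0.015  0.316] len 0.32 turn units -0.01 t 19.67 w 52.9
at [549.6 -54.4  96.4] yaw -10.03 tilt [ 0. -0. -1.] shift units [-0.025 -0.001  0.337] len 0.34 turn units -0.01 t 19.72 w 52.8
yel [255.577 212.377] [ 234  199   44   30 1008]
0.72 [250.1, 199.8, 182.2, 148.1] [549.474 -50.791  91.189 120.496  85.808]
[ 0.469 -0.159 -0.571] 63.40465307235718
```

Request:
move_arm --rows '[0,0,0.15,0,0,0,0.08,0,0,0,0.06,0,0,0,0,0,0,0,0,0]'

```text
clock: 20.23
ee_pos: [549.4, -54.5, 88.9]
tool_rot: [-3.141, 0.0, 1.396]
contact_force: [-0.3, 0.6, -1.1]
width: 52.5
finger_force: 63.4
```

Request:
move_arm --rows '[0,0,0.05,0,0,0,0,0]'

```text
clock: 20.4
ee_pos: [549.7, -54.5, 88.1]
tool_rot: [3.141, -0.0, 1.396]
contact_force: [-1.8, -0.4, 5.8]
width: 52.8
finger_force: 64.2
```

Request:
move_arm --rows '[0,0,0,0,0,0,0,0,0,0,0,0,0,0,0,0,0,0,0,0]' --fingers 0.68

```text
clock: 20.82
ee_pos: [549.4, -54.5, 87.7]
tool_rot: [-3.142, -0.0, 1.396]
contact_force: [1.1, 0.1, 0.0]
width: 58.4
finger_force: 7.4
```

Request:
move_arm --rows '[0,0,-0.3,0,0,0,-0.6,0,0,0,-0.8,0,0,0,-0.4,0,0,0,0,-1,0,0,0,-1,0,0,0,-1,0,0,0,-1,0,0,0,-1,0,0,0,-1]'

```text
clock: 21.65
ee_pos: [549.5, -54.5, 140.6]
tool_rot: [3.141, 0.0, 1.924]
contact_force: [-0.2, 0.2, -0.7]
width: 57.8
finger_force: 7.4
```

```bash
python3 - <<'E'
from h import *
plan([549.5,-55,88],80); im,k=shot("wrist","w_rel")
y=col(im,(20,130,50),(35,255,255));n,l,s,ce=cv2.connectedComponentsWithStats(y)
for i in range(1,n):
    if s[i,4]>40: print("yel",ce[i],s[i],rect(l==i,21,k))
E
```

```text
at [549.5 -54.5 140.6] yaw 20.21 tilt [ 0. -0. -1.] shift units [-0.018 -0.008  2.103] len 2.1 turn units -11.96 t 21.65 w 57.8
yel [256.255 190.439] [238 174  37  35 644] [549.888 -52.485  18.503  27.655  80.486]
```

Request:
move_arm --rows '[0,0,0,-1,0,0,0,-1,0,0,0,-1,0,0,0,-1,0,0,0,-1,0,0,0,-1,0,0,0,-1,0,0,0,-1,0,0,0,-1,0,0,0,-1]'

```text
clock: 22.53
ee_pos: [549.5, -54.5, 140.5]
tool_rot: [3.142, 0.0, 2.794]
contact_force: [0.3, 0.2, -0.7]
width: 58.2
finger_force: 7.4
```

Request:
move_arm --rows '[0,0,0,-1,0,0,0,-1,0,0,0,0,0,0,0,0]'

```text
clock: 22.87
ee_pos: [549.5, -54.5, 140.4]
tool_rot: [3.142, 0.0, 2.962]
contact_force: [0.0, -0.2, -1.3]
width: 58.1
finger_force: 7.4
```

```bash
python3 - <<'E'
from h import *
for i in range(2):
  plan([549.5,-55,88],80); im,k=shot("wrist","w_rel2")
  y=col(im,(20,130,50),(35,255,255));n,l,s,ce=cv2.connectedComponentsWithStats(y)
  for i in range(1,n):
    if s[i,4]>40: print("yel",ce[i],s[i],rect(l==i,21,k))
E
```

```text
at [549.5 -54.5 140.4] yaw 79.72 tilt [ 0. -0. -1.] shift units [-0.003 -0.019  2.097] len 2.1 turn units -0.06 t 22.87 w 58.1
yel [256.064 191.287] [246 174  20  37 543] [548.297 -54.351  14.529  29.124  80.268]
at [549.5 -54.5 140.4] yaw 79.71 tilt [ 0. -0. -1.] shift units [-0.004 -0.019  2.095] len 2.1 turn units -0.06 t 22.92 w 58.2
yel [256.083 191.255] [246 174  20  37 542] [548.274 -54.354  14.54   29.12   80.256]
```

Request:
move_arm --rows '[0,0,0.6,0,0,0,0.6,0,0,0,0.5,0,0,0,0.27,0,0,0,0,0,0,0,0,0]'

```text
clock: 23.47
ee_pos: [549.4, -54.5, 91.0]
tool_rot: [-3.142, -0.0, 2.965]
contact_force: [0.7, 0.3, -1.0]
width: 58.7
finger_force: 7.4
```

Request:
move_arm --rows '[0,0,0,0,0,0,0,0,0,0,0,0,0,0,0,0,0,0,0,0,0,0,0,0]' --fingers 0.5

```text
clock: 23.97
ee_pos: [549.9, -54.6, 91.5]
tool_rot: [3.142, 0.001, 2.966]
contact_force: [-0.8, 0.6, 7.6]
width: 48.4
finger_force: 62.4
```

Request:
move_arm --rows '[0,0,-0.2,0,0,0,-0.4,0,0,0,-0.7,0,0,0,-0.8,0,0,0,-0.8,0,0,0,-0.7,0,0,0,-0.4,0,0,0,0,0,0,0,0,0]'

```text
clock: 24.72
ee_pos: [549.5, -54.5, 191.3]
tool_rot: [3.142, 0.001, 2.966]
contact_force: [-0.0, 0.5, -0.6]
width: 48.1
finger_force: 62.1
```

```bash
python3 - <<'E'
from h import *
for i in range(2):
  plan([477,-257,190],5); im,k=shot("wrist","w_lift2")
  y=col(im,(20,130,50),(35,255,255));n,l,s,ce=cv2.connectedComponentsWithStats(y)
  for i in range(1,n):
    if s[i,4]>40: print("yel",ce[i],s[i])
S=manip.sense();print(S["contact_force"],S["finger_force"])
E
```

```text
at [549.5 -54.5 191.3] yaw 79.96 tilt [ 0.001 -0.    -1.   ] shift units [ 1.443 -8.481  0.051] len 8.6 turn units 14.99 t 24.72 w 48.1
yel [255.84  209.764] [244 190  24  45 724]
at [549.1 -54.4 190.6] yaw 79.96 tilt [-0.  0. -1.] shift units [ 1.426 -8.481  0.023] len 8.6 turn units 14.99 t 24.77 w 48.1
yel [255.767 209.966] [244 190  24  45 741]
[ 0.006 -0.909 -1.916] 62.11117066440693
```

Request:
move_arm --rows '[0.1,-0.98,0,0,0.1,-0.98,0,0,0.1,-0.98,0,0,0.1,-0.98,0,0,0.1,-0.98,0,0,0.1,-0.98,0,0,0.1,-0.98,0,0,0.1,-0.98,0,0,0.1,-0.98,0,0,0.1,-0.98,0,0]'

```text
clock: 25.65
ee_pos: [481.1, -292.2, 189.7]
tool_rot: [3.141, -0.002, 2.966]
contact_force: [0.6, 1.3, -0.8]
width: 48.4
finger_force: 62.2
```

Request:
move_arm --rows '[0,0,0,1,0,0,0,1,0,0,0,1,0,0,0,1,0,0,0,1,0,0,0,1,0,0,0,1,0,0,0,1,0,0,0,1,0,0,0,1]'

```text
clock: 26.48
ee_pos: [481.5, -291.0, 189.6]
tool_rot: [-3.141, -0.002, 2.089]
contact_force: [0.3, -0.5, -1.3]
width: 48.3
finger_force: 62.2
```

Request:
move_arm --rows '[0,0,0,1,0,0,0,1,0,0,0,1,0,0,0,1,0,0,0,1,0,0,0,0,0,0,0,0,0,0,0,0]'

```text
clock: 27.15
ee_pos: [481.9, -291.2, 190.4]
tool_rot: [-3.141, -0.001, 1.66]
contact_force: [0.2, 0.7, -1.0]
width: 48.5
finger_force: 62.2
```

```bash
python3 - <<'E'
from h import *
vision.grab_frame("wrist")
plan([477,-257,190],5); im,k=shot("wrist","w_land")
red=col(im,(0,150,70),(8,255,255))|col(im,(172,150,70),(180,255,255)); n,l,s,ce=cv2.connectedComponentsWithStats(red)
for i in range(1,n):
    if s[i,4]>100: print("red",ce[i],s[i],rect(l==i,30,k))
a=np.radians(5); X=np.array([np.cos(a),np.sin(a),0]);Y=np.array([-X[1],X[0],0]); L=np.array([477.,-257,0])
o=[L+np.array([0,0,30])+sx*10*X+sy*16*Y for sx,sy in((-1,-1),(1,-1),(1,1),(-1,1))]
print("outline pred px",(proj(o,k)/.64).tolist(),"hs",[(proj(L+[0,0,62]+sx*12*X+sy*Y,k)[0]/.64).round(0).tolist() for sy in(-38,-16,16,38) for sx in (-1,1)])
y=col(im,(20,130,50),(35,255,255));n,l,s,ce=cv2.connectedComponentsWithStats(y)
for i in range(1,n):
    if s[i,4]>40: print("yel",ce[i],s[i])
u,v=(proj([[477,-257,45]],k)[0]).astype(int); print(u,v)
x0,y0=max(u-60,0),max(v-60,0); c=im[y0:y0+100,x0:x0+130]; print("crop origin",x0,y0)
cv2.imwrite("pics/crop_land.png",cv2.resize(c[:,:,::-1],None,fx=6,fy=6,interpolation=cv2.INTER_CUBIC))
E
```

```text
at [ 481.9 -291.3  190.5] yaw 5.1 tilt [-0.001  0.    -1.   ] shift units [ 1.383 -0.074  0.022] len 1.39 turn units 0.02 t 27.2 w 48.5
red [355.73  141.388] [ 343  119   27   46 1070] [ 565.266 -249.373   20.44    38.727    5.071]
red [ 76.479 195.905] [  62  171   30   50 1237] [ 322.228 -321.061   45.957   24.62    81.772]
red [208.666 266.822] [ 194  241   32   58 1428] [ 446.096 -385.143   29.784   62.879    3.628]
red [301.681 267.205] [ 285  241   33   58 1425] [ 537.322 -376.554   28.801   65.328   15.992]
outline pred px [[377.31106800363705, 249.74459218742462], [412.95091679139, 249.83950949859644], [413.5793971772122, 191.67687603252315], [376.75509998343773, 191.5767503593957]] hs [[371.0, 304.0], [418.0, 304.0], [371.0, 262.0], [419.0, 262.0], [370.0, 197.0], [420.0, 197.0], [369.0, 149.0], [420.0, 150.0]]
yel [216.81   73.643] [209  70  17   8  42]
yel [255.614 211.102] [244 190  24  46 778]
252 144
crop origin 192 84
```

View pics/crop_land.png

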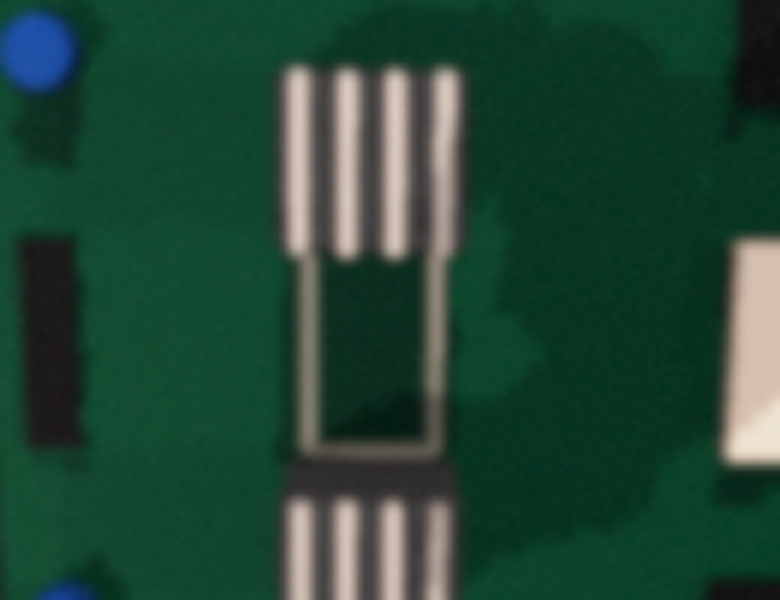

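```bash
python3 - <<'E'
from h import *
c=np.load("pics/w_land.cal.npz"); k=(c["K"],c["o"],c["r"]); p=np.array([481.9,-291.3,190.5]); a=np.radians(5.1)
Y=np.array([np.cos(a),np.sin(a),0]);Z=np.array([0,0,-1.]);X=np.cross(Y,Z)
print([(z,x,proj(p+x*X+z*Z,k)[0].round(1).tolist()) for z in(66,68,70,86,88,90) for x in(13,-13)])
for i in range(3): vision.grab_frame("wrist"); plan([477.3,-257.1,190],5)
E
```

```text
[(66, 13, [254.9, 198.6]), (66, -13, [254.8, 238.0]), (68, 13, [254.9, 197.6]), (68, -13, [254.9, 236.7]), (70, 13, [254.9, 196.7]), (70, -13, [254.9, 235.4]), (86, 13, [254.9, 189.5]), (86, -13, [254.9, 225.8]), (88, 13, [254.9, 188.7]), (88, -13, [254.9, 224.7]), (90, 13, [254.9, 187.9]), (90, -13, [254.9, 223.7])]
at [ 482.  -291.4  190.8] yaw 5.05 tilt [-0.  0. -1.] shift units [ 1.382 -0.068  0.033] len 1.38 turn units 0.01 t 27.3 w 48.1
at [ 482.1 -291.3  190.9] yaw 5.03 tilt [-0.  0. -1.] shift units [ 1.381 -0.07   0.035] len 1.38 turn units 0.01 t 27.35 w 48.1
at [ 482.1 -291.4  190.9] yaw 5.01 tilt [-0.  0. -1.] shift units [ 1.383 -0.072  0.038] len 1.39 turn units 0.0 t 27.4 w 48.5
```

Request:
move_arm --rows '[0.5,-0.07,0,0,0.5,0,0,0,0.38,0,0,0,0,0,0.5,0,0,0,0.6,0,0,0,0.6,0,0,0,0.5,0,0,0,0.3,0,0,0,0,0,0,0,0,0]'

```text
clock: 28.23
ee_pos: [477.3, -256.6, 128.6]
tool_rot: [-3.141, -0.0, 1.658]
contact_force: [-0.5, 0.3, -1.1]
width: 48.8
finger_force: 62.3
```

```bash
python3 - <<'E'
from h import *
for i in range(3): vision.grab_frame("wrist"); plan([477.2,-257.1,118],5)
S=manip.sense();print(S["contact_force"],S["finger_force"])
E
```

```text
at [ 477.6 -256.9  129. ] yaw 4.98 tilt [ 0. -0. -1.] shift units [-0.005 -0.019  0.441] len 0.44 turn units -0.0 t 28.28 w 48.5
at [ 477.8 -257.2  129.2] yaw 4.97 tilt [ 0.001 -0.001 -1.   ] shift units [ 0.006 -0.024  0.45 ] len 0.45 turn units -0.01 t 28.33 w 48.1
at [ 477.8 -257.3  129.3] yaw 4.97 tilt [ 0.001 -0.001 -1.   ] shift units [ 0.01  -0.026  0.452] len 0.45 turn units -0.01 t 28.38 w 48.6
[-0.178  1.175 -1.595] 62.257327104225624
```

Request:
move_arm --rows '[0,0,0.15,0,0,0,0.12,0,0,0,0.08,0,0,0,0,0,0,0,0,0]'

```text
clock: 28.8
ee_pos: [477.3, -257.1, 119.6]
tool_rot: [-3.141, -0.0, 1.657]
contact_force: [0.5, 0.4, -0.5]
width: 48.2
finger_force: 62.3
```

Request:
move_arm --rows '[0,0,0.06,0,0,0,0,0]'

```text
clock: 28.97
ee_pos: [477.6, -257.4, 118.4]
tool_rot: [3.141, 0.0, 1.657]
contact_force: [-1.2, -0.3, 2.7]
width: 48.4
finger_force: 62.6
```

Request:
move_arm --rows '[0,0,0.02,0,0,0,0,0]'

```text
clock: 29.13
ee_pos: [477.7, -257.4, 118.3]
tool_rot: [3.141, 0.001, 1.657]
contact_force: [-1.7, 0.4, 9.4]
width: 48.4
finger_force: 63.2
```

Request:
move_arm --rows '[0,0,0,0,0,0,0,0,0,0,0,0,0,0,0,0,0,0,0,0,0,0,0,0]' --fingers 0.68

```text
clock: 29.63
ee_pos: [477.3, -257.2, 117.7]
tool_rot: [-3.141, -0.0, 1.657]
contact_force: [0.2, 0.5, -0.4]
width: 58.5
finger_force: 7.4
```

Request:
move_arm --rows '[0,0,-0.3,0,0,0,-0.5,0,0,0,-0.8,0,0,0,-0.8,0,0,0,-0.6,0,-0.5,0,0,0,-0.5,0,0,0,-0.4,0,0,0,0,0,0,0,0,0,0,0]'

```text
clock: 30.47
ee_pos: [479.9, -292.6, 191.7]
tool_rot: [-3.14, -0.001, 1.656]
contact_force: [0.2, 0.2, -0.4]
width: 57.9
finger_force: 7.4
```

```bash
python3 - <<'E'
from h import *
vision.grab_frame("wrist");vision.grab_frame("wrist"); im,k=shot("wrist","w_placed"); plan([435.3,330.1,190],80)
y=col(im,(20,130,50),(35,255,255));n,l,s,ce=cv2.connectedComponentsWithStats(y)
for i in range(1,n):
    if s[i,4]>40: print("yel",ce[i],s[i],rect(l==i,48,k))
a=np.radians(5); X=np.array([np.cos(a),np.sin(a),0]);Y=np.array([-X[1],X[0],0])
for L in ([477.6,-257.1,0],):
  q=np.array([np.array(L)+[0,0,z]+sx*7*X+sy*13*Y for z in(30,48) for sx in(-1,1) for sy in(-1,1)]); print(proj(q,k).round(1).tolist())
red=col(im,(0,150,70),(8,255,255))|col(im,(172,150,70),(180,255,255)); n,l,s,ce=cv2.connectedComponentsWithStats(red)
for i in range(1,n):
    if s[i,4]>100: print("red",ce[i],rect(l==i,30,k))
x0,y0=192,84; c=im[y0:y0+100,x0:x0+130]; cv2.imwrite("pics/crop_placed.png",cv2.resize(c[:,:,::-1],None,fx=6,fy=6,interpolation=cv2.INTER_CUBIC))
E
```

```text
at [ 480.  -291.7  192.1] yaw 4.95 tilt [-0.001  0.001 -1.   ] shift units [24.933  0.364  0.106] len 24.94 turn units -15.01 t 30.62 w 58.7
yel [255.87  143.618] [248 127  18  35 432] [ 478.029 -257.123   13.938   27.718    4.611]
[[248.0, 156.1], [247.8, 125.9], [264.0, 156.0], [264.2, 125.9], [247.6, 159.9], [247.3, 128.0], [264.5, 159.9], [264.8, 128.0]]
red [357.752 140.383] [ 565.292 -249.244   20.375   38.813    4.975]
red [ 79.817 195.709] [ 322.537 -320.893   45.87    24.971   82.435]
red [199.668 270.011] [ 433.897 -388.396   28.891   63.954    1.44 ]
red [310.56  270.464] [ 541.753 -379.836   29.99    63.699    6.977]
```

Request:
move_arm --rows '[1,0.02,0,0,1,0.02,0,0,1,0.02,0,0,1,0.02,0,0,1,0.02,0,0,1,0.02,0,0,1,0.02,0,0,1,0.02,0,0,1,0.02,0,0,1,0.02,0,0]'

```text
clock: 31.45
ee_pos: [463.2, -41.0, 192.6]
tool_rot: [-3.141, -0.0, 1.658]
contact_force: [0.4, 0.6, -1.8]
width: 58.1
finger_force: 7.4
```

Request:
move_arm --rows '[1,0.02,0,0,1,0.02,0,0,1,0.02,0,0,1,0.02,0,0,1,0.02,0,0,1,0.02,0,0,1,0.02,0,0,1,0.02,0,0,1,0,0,0,1,0,0,0]'

```text
clock: 32.28
ee_pos: [445.4, 208.3, 192.6]
tool_rot: [-3.141, 0.0, 1.658]
contact_force: [-0.1, -0.0, -0.2]
width: 58.0
finger_force: 7.4
```

Request:
move_arm --rows '[1,0,0,0,1,0,0,0,1,0,0,0,1,0,0,0,0.7,0,0,0,0,0,0,-1,0,0,0,-1,0,0,0,-1,0,0,0,-1,0,0,0,-1]'

```text
clock: 33.12
ee_pos: [435.4, 324.1, 192.5]
tool_rot: [-3.141, 0.0, 2.099]
contact_force: [0.5, -0.2, -0.7]
width: 58.2
finger_force: 7.4
```

Request:
move_arm --rows '[0,0,0,-1,0,0,0,-1,0,0,0,-1,0,0,0,-1,0,0,0,-1,0,0,0,-1,0,0,0,-1,0,0,0,-1,0,0,0,-1,0,0,0,-1]'

```text
clock: 33.95
ee_pos: [435.5, 324.0, 192.5]
tool_rot: [-3.141, -0.0, 2.971]
contact_force: [-0.0, 0.5, -0.4]
width: 58.2
finger_force: 7.4
```

```bash
python3 - <<'E'
from h import *
for i in range(5): vision.grab_frame("wrist"); plan([435.3,330.1,150],80)
im,k=shot("wrist","w_stand3")
# same view as w_tongs.npy: compare the light pocket rim position via template matching
old=np.load("pics/w_tongs.npy"); t=old[150:195,200:312]
r=cv2.matchTemplate(im[100:240],t,cv2.TM_CCOEFF_NORMED); print(cv2.minMaxLoc(r)[1], cv2.minMaxLoc(r)[3],"expect (200,50)")
E
```

```text
at [435.5 324.  192.5] yaw 80.62 tilt [-0.001 -0.    -1.   ] shift units [0.046 0.24  1.701] len 1.72 turn units 0.12 t 34.0 w 58.1
at [435.5 324.  192.5] yaw 80.1 tilt [-0. -0. -1.] shift units [0.05  0.239 1.701] len 1.72 turn units 0.02 t 34.05 w 58.0
at [435.6 324.  192.6] yaw 79.86 tilt [-0. -0. -1.] shift units [0.054 0.239 1.703] len 1.72 turn units -0.03 t 34.1 w 58.2
at [435.7 324.  192.6] yaw 79.79 tilt [-0. -0. -1.] shift units [0.058 0.239 1.704] len 1.72 turn units -0.04 t 34.15 w 58.1
at [435.8 324.  192.6] yaw 79.8 tilt [-0. -0. -1.] shift units [0.061 0.238 1.705] len 1.72 turn units -0.04 t 34.2 w 57.9
0.9296724796295166 (206, 46) expect (200,50)
```

Request:
move_arm --rows '[0.03,0.24,0.2,0,0,0,0.18,0,0,0,0,0,0,0,0,0,0,0,0,0]'

```text
clock: 34.67
ee_pos: [436.2, 329.9, 183.1]
tool_rot: [-3.141, -0.0, 2.966]
contact_force: [0.7, -0.0, -0.3]
width: 58.0
finger_force: 7.4
```

```bash
python3 - <<'E'
from h import *
for i in range(3): vision.grab_frame("wrist"); plan([435.3,330.0,87],80)
im,k=shot("wrist","w_stand4")
old=np.load("pics/w_tongs.npy"); t=old[150:195,200:312]
r=cv2.matchTemplate(im[100:240],t,cv2.TM_CCOEFF_NORMED); print(cv2.minMaxLoc(r)[1], cv2.minMaxLoc(r)[3],"expect (200,50)")
t=old[200:300,190:320]; r=cv2.matchTemplate(im[180:320,160:350],t,cv2.TM_CCOEFF_NORMED); print("tongs",cv2.minMaxLoc(r)[1], cv2.minMaxLoc(r)[3],"expect (30,20)")
E
```

```text
at [436.3 329.9 183.2] yaw 79.94 tilt [-0. -0. -1.] shift units [ 0.039 -0.002  3.847] len 3.85 turn units -0.01 t 34.72 w 58.2
at [436.3 329.9 183.3] yaw 79.95 tilt [-0. -0. -1.] shift units [ 0.04  -0.005  3.851] len 3.85 turn units -0.01 t 34.77 w 58.0
at [436.4 330.  183.3] yaw 79.95 tilt [ 0.  0. -1.] shift units [ 0.045 -0.006  3.854] len 3.85 turn units -0.01 t 34.82 w 58.0
0.9948955774307251 (199, 49) expect (200,50)
tongs 0.9868173599243164 (30, 19) expect (30,20)
```

Request:
move_arm --rows '[0.035,-0.02,0.5,0,0,0,0.6,0,0,0,0.6,0,0,0,0.6,0,0,0,0.5,0,0,0,0.5,0,0,0,0.2,0,0,0,0,0,0,0,0,0]'

```text
clock: 35.62
ee_pos: [435.4, 329.7, 96.0]
tool_rot: [-3.142, -0.0, 2.966]
contact_force: [-0.3, -0.4, -0.8]
width: 58.1
finger_force: 7.4
```

Request:
move_arm --rows '[0,0,0.1,0,0,0,0.07,0,0,0,0,0,0,0,0,0]'

```text
clock: 35.95
ee_pos: [435.4, 329.7, 91.7]
tool_rot: [3.141, 0.0, 2.966]
contact_force: [-0.4, 1.2, -0.5]
width: 58.0
finger_force: 7.4
```

Request:
move_arm --rows '[0,0,0.06,0,0,0,0.04,0,0,0,0,0,0,0,0,0]'

```text
clock: 36.28
ee_pos: [435.6, 329.8, 89.2]
tool_rot: [3.141, 0.0, 2.966]
contact_force: [-0.1, -0.4, 4.0]
width: 57.9
finger_force: 7.1
```

Request:
move_arm --rows '[0,0,0,0,0,0,0,0,0,0,0,0,0,0,0,0,0,0,0,0,0,0,0,0,0,0,0,0]' --fingers 1

```text
clock: 36.87
ee_pos: [435.3, 329.6, 89.0]
tool_rot: [-3.142, -0.0, 2.966]
contact_force: [0.4, -0.0, 0.1]
width: 85.1
finger_force: 0.0
```

Request:
move_arm --rows '[0,0,-0.3,0,0,0,-0.5,0,0,0,-1,0,0,0,-1,0,0,0,-1,0,0,0,-1,0,0,0,-1,0,0,0,-0.5,0,0,0,0,0,0,0,0,0]'

```text
clock: 37.7
ee_pos: [435.5, 329.8, 247.4]
tool_rot: [3.14, 0.001, 2.966]
contact_force: [0.1, 0.1, -1.0]
width: 85.4
finger_force: 0.0
```

```bash
python3 - <<'E'
from h import *
for i in range(3): vision.grab_frame("wrist")
plan([435.3,330.1,246],80); im,k=shot("wrist","w_end")
old=np.load("pics/w_stand2.npy"); t=old[120:210,195:320]
r=cv2.matchTemplate(im[80:260,150:360],t,cv2.TM_CCOEFF_NORMED); print(cv2.minMaxLoc(r)[1], cv2.minMaxLoc(r)[3],"expect (45,40)")
red=col(im,(0,150,70),(8,255,255))|col(im,(172,150,70),(180,255,255)); n,l,s,ce=cv2.connectedComponentsWithStats(red)
for i in range(1,n):
    if s[i,4]>60: print("red",ce[i],s[i],[back([[ce[i][0],r]],z,k)[0] for r,z in ((s[i,1],79),(s[i,1]+s[i,3],95))])
im,k=shot("scene","s_end")
y=col(im,(20,150,120),(35,255,255));n,l,s,ce=cv2.connectedComponentsWithStats(y)
for i in range(1,n):
    if s[i,4]>8: print("yel",ce[i],s[i,2:5],back(ce[i],45,k)[0])
E
```

```text
at [434.8 329.3 245.7] yaw 79.96 tilt [-0.001 -0.001 -1.   ] shift units [-0.012  0.035 -0.014] len 0.04 turn units -0.01 t 37.85 w 84.9
0.9910696744918823 (46, 41) expect (45,40)
red [227.809 179.488] [221 168  15  25 324] [array([420.41 , 306.192,  79.   ]), array([439.029, 303.753,  95.   ])]
red [284.308 180.269] [278 168  15  25 334] [array([429.256, 356.405,  79.   ]), array([447.578, 352.294,  95.   ])]
yel [201.727 158.182] [ 4  6 11] [ 483.597 -262.063   45.   ]
```

Tongs stand as at the start, and the coil is in place; handing in.

```bash
python3 -c "
from station import manip
print(manip.job_done())"
```

```text
the job is handed in; nothing more can be done
None
```

I handed the job in at about 38 s of robot time: the board is level, the yellow coil lies on the outline (within about 1 mm by the wrist camera), and the tongs are back in their stand; the hand-in returned no verdict.

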